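# Loosen the knurled locking ring of a filter holder by counted turns

## Robot

A 6-joint arm with a two-finger parallel gripper is mounted at the origin on the work surface. World frame = base frame: x ahead of the robot, y to its left, z up, the work surface at z = 0. Lengths are in m, angles in degrees, forces in N, time in s.
With the tool pointing down it reaches from about 0.2 to 0.875 m from the base axis. Payload 3.4 kg.
Tool frame: the origin (TCP) lies at the very end of the fingers, on their centre line; the grasp point (between the pads) lies 19 mm behind it; x points along the fingers, y is the direction in which the jaws open and shut, and the axes are right-handed (so a half turn about x gives the same grasp; the last joint's range is limited). The gripper opens to 94 mm and grips with 3 to 60 N. Pads are 16 mm wide; open, the fingers measure 119 mm over their backs; the gripper's body (75 mm by 177 mm) begins 78 mm behind the grasp point.
Start: joints at [58.614, 15.808, 86.224, -0, 77.962, -6.933], TCP at [0.238, 0.523, 0.205] pointing down, gripper open.
Joint ranges: [-165.64, 165.64], [-43.16, 119.46], [12.63, 154.43], [-67.54, 247.53], [6.08, 155.33], [-154.97, 154.97]. Speed limits (degrees/s): [147.25, 147.25, 180, 180, 180, 180].

## Interface

Orientations are given as [roll, pitch, yaw] about the fixed x, y, z axes, in that order (R = Rz(yaw) Ry(pitch) Rx(roll)).
In Python, from workcell import r, grab_frame gives the robot as it stands.
- The arm moves only by the shell command python3 -m crank 'ROWS' [OPENING]. ROWS is JSON, a list of rows, each an object of numbers: "tx", "ty", "tz": the shift along the tool's x, y, z in m; "ax", "ay", "az": the turn, a rotation vector about the tool's x, y, z in rad. A call has 1 to 8 rows; each row shifts and turns the commanded pose from where the row before left it, along the tool's axes as they then stand; what a row does not reach is not made up. A row lasts 1/10 s, in which the tool goes at most 50 mm and 8.59 degrees, less where a joint would pass 70% of its speed; a pose out of reach is approached as far as the arm can. A call with a gripper value outside its range is refused whole. OPENING is the finger opening in m, from 0 to 0.094, set as the call begins (- or left out, the last holds). The fingers move at their own pace and stop on an object; the grip force is fixed at half the most. Time passes only in rows, so rows that do not move let the fingers close. It gives the time, the measured TCP pose, the force and the opening at its end, in the units of the state.
- r.read_state(): the state, without advancing time (a new reading comes with each control period).
- grab_frame(name): name is "scene" or "top" or "wrist"; returns a dict with "pixels" (420x560x3 uint8, red, green, blue), "z_map" (420x560 float32, m along the optical axis (not along the pixel's ray), 0 where there is no reading), "fx", "fy", "cx", "cy" (pixels), "R" (3x3) and "t" (3): a world point X has camera coordinates R X + t. Camera axes: x right, y down, z forward; pixel columns grow to the right and rows downward; lengths in m; the calibration is good to about 2 mm. A picture is of the moment at which its call begins.
- r.sign_off(): hands the job in, once; it reports no verdict.
The state is a dict: "time": time; "qpos": joint angles; "joint_velocities": joint speeds; "joint_efforts": joint torques, N m; "ee_pos": TCP position; "ee_rot": TCP orientation; "ft_force": force on the tool from outside, world axes, zero at the start; "torque": the same for the moment, N m; "finger_gap": opening from 0.0 (shut) to 1.0 (fully open).
Only numpy, scipy, OpenCV 4.12 (cv2) and the standard library are available. Lean on these libraries where they do the work, as an engineer would, in place of code of your own. Each camera call takes 0.05 s, during which the arm holds its last target. There are 200 camera calls.

## Task

The filter holder's knurled locking ring is already cracked loose, its black index line standing somewhere past the white pointer. With light fingertip strokes across the knurled rim, roll the ring on anticlockwise (seen from above) until the line comes round to the pointer for the second time, and leave it lined up there without running well past it. Only touch the ring: pinch and lift nothing, and leave the things standing around undisturbed.

Things in the scene. Friction and masses are not known exactly. Their poses are not given: they have to be found in the camera images.
- holder: Filter holder fixed on the table: square blue bed plate 200 x 200 x 30 mm high, with the knurled aluminium ring and a fixed aluminium cone in its middle. Origin: centre of the plate's underside, on the table, on the ring's axis; z up. The pointer lies on its +x side. The cone stands inside the ring and rises to 82 mm above the table (radius 34 mm at the ring's top, 58 mm above the table, narrowing to 10 mm).
- ring_centre (a point): Point on the ring's vertical axis at half the ring's height, 46 mm above the table. The ring is 96 mm in diameter over its 48 straight vertical ridges (2 mm high, 6 mm apart) and 24 mm high: from 34 to 58 mm above the table, its underside 4 mm above the bed plate. It stays at this height as it turns. Rim is free all round; a fingertip pressed against it with a few newtons carries it along by friction (about 1.3 N along the rim turns it) and it stays where it is left.
- index_line (a point): Middle of the black index line, on top of the ring 40 mm from its axis; the line is 13 mm long (radial), 5 mm wide, also runs down the rim, and turns with the ring.
- pointer_tip (a point): Tip of the flat white arrowhead on the bed plate, 55 mm from the ring's axis, 31 mm above the table, pointing at the ring; 24 mm long, 18 mm wide, fixed, nothing stands up from the plate.
- ring (a joint): Turn of the locking ring in rad, growing anticlockwise seen from above (loosening). 0: done up tight, a stop, line at the pointer. The line is at the pointer for the first time at 6.28 and the second time at 12.57. Starts between 3.0 and 5.6; the thread ends at 18.85.
- wipe_bottle_centre (a point): Centre of a loose white bottle, upright, 56 mm diameter, 120 mm high. Bystander.
- test_weight_centre (a point): Centre of a loose steel weight with a small knob, 48 mm diameter, 54 mm high, 0.5 kg. Bystander.
- spare_gasket_ring_centre (a point): Centre of a loose black rubber ring, 60 mm outer, 42 mm inner diameter, 16 mm high, flat on the table. Bystander.
- driver_centre (a point): Middle of a loose screwdriver lying flat on the table, about 200 mm long. Bystander.

How it is judged (in metres and radians):
On the way:
1. the index line comes round past the pointer the first time (value of joint ring above 6.3 rad), for 0.1 s.
At the end, for the whole second after the job is handed in: The ring rests with its index line at the pointer for the second time: joint 12.57 within 0.3 rad (17 degrees), turning slower than 0.05 rad/s; each bystander within 20 mm of where it started (value of joint ring between 12.266 and 12.866 rad and velocity of joint ring between -0.05 and 0.05 rad/s and distance of each of wipe_bottle_centre, test_weight_centre, spare_gasket_ring_centre, driver_centre from where it was at the start of the episode below 0.02 m); the robot touches nothing.
It fails at once if the ring is run well past the second meeting with the pointer (more than 1 rad) (value of joint ring above 13.566 rad).
It fails at once if the fingers pinch or press the holder or its ring with more than 40 N (contact force between the fingers and holder above 40 N).
It fails at once if a bystander is lifted, pushed or knocked over (moved by more than 20 mm) (not (distance of wipe_bottle_centre from where it was at the start of the episode below 0.02 m) or not (distance of test_weight_centre from where it was at the start of the episode below 0.02 m) or not (distance of spare_gasket_ring_centre from where it was at the start of the episode below 0.02 m) or not (distance of driver_centre from where it was at the start of the episode below 0.02 m)).
It also fails if it takes over 72 s, if anything falls off the work surface, if the arm or the gripper's body presses on something with over 40 N, if the wrist force passes 120 N, or if a joint passes its speed limit or range.

## Working session

There is one attempt and no reset: what is moved stays moved. The work goes in short steps, Python scripts to look and compute and a shell command to move; the robot and the scene stay as the last step left them, time stands still between calls to the robot, and variables do not carry over. Pictures are saved under pics/ and viewed, about 8 in all and at most 12, crops included, and the job is handed in when it is done.

```bash
ls; mkdir -p pics
python3 - <<'E'
from workcell import r, grab_frame
import cv2,numpy as np
print(r.read_state())
for n in("top","scene"):
    f=grab_frame(n); cv2.imwrite(f"pics/{n}0.png",f["pixels"][:,:,::-1]); print(n,f["fx"],f["cx"],f["cy"],np.round(f["R"],3).tolist(),f["t"])
    np.savez(f"{n}0.npz",**f)
E
```

```text
pics
{'time': 0.0, 'qpos': array([ 5.86146884e+01,  1.58486729e+01,  8.62926877e+01, -1.93138125e-03,
        7.79608521e+01, -6.93288490e+00]), 'joint_velocities': array([ 0.08890512, -0.00721807,  0.04562655, -0.00216624, -0.02907703,
        0.03542681]), 'joint_efforts': array([ 1.98082358e-03, -4.04587197e+01, -2.37227279e+01,  7.04902969e-02,
        3.45727871e-02, -1.54837517e-04]), 'ee_pos': array([0.2377464 , 0.52294992, 0.20461189]), 'ee_rot': array([ -95.87457721,   89.89776988, -120.32659939]), 'ft_force': array([ 0.4428456 , -0.54103429,  0.72504043]), 'torque': array([ 0.02032801,  0.00968742, -0.0327904 ]), 'finger_gap': 0.9968605827232949}
top 467.3818474187653 281.1455078865538 215.18929529936258 [[-0.022, -1.0, 0.009], [-0.991, 0.02, -0.129], [0.129, -0.011, -0.992]] [0.03723497 0.61958127 0.97729247]
scene 400.1760417824781 278.83390677112686 213.79285666497069 [[0.126, 0.992, 0.017], [0.708, -0.078, -0.702], [-0.695, 0.1, -0.712]] [-0.13727383 -0.4020235   1.30187926]
```

View pics/top0.png

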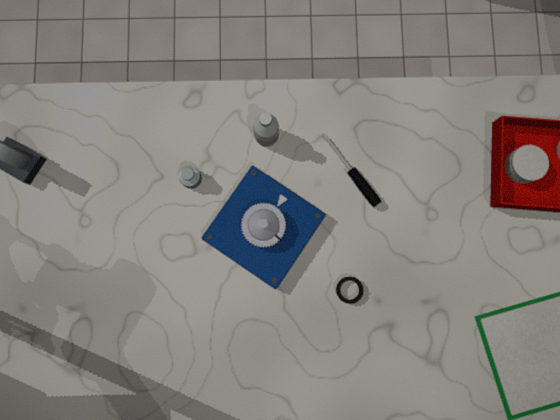

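View pics/scene0.png

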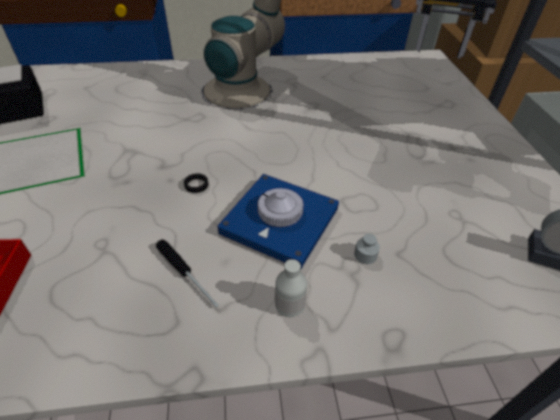

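The top view shows the plate, with the ring at about (264,225), the pointer at (282,199) and the line at (278,236). The bottle, weight, driver and gasket all stand around it. Next I measure these positions.

```bash
cat > h.py <<'E'
import numpy as np,cv2
from scipy.spatial.transform import Rotation as Ro
def ray(f,u,v,z):
    d=f["R"].T@np.array([(u-f["cx"])/f["fx"],(v-f["cy"])/f["fy"],1]); c=-f["R"].T@f["t"]
    return c+d*(z-c[2])/d[2]
def px(f,X):
    p=f["R"]@np.asarray(X)+f["t"]; return f["fx"]*p[0]/p[2]+f["cx"],f["fy"]*p[1]/p[2]+f["cy"]
def Rt(s): return Ro.from_euler("xyz",s["ee_rot"],degrees=True).as_matrix()
E
python3 - <<'E'
from h import *
from workcell import r
for n in("top","scene"):
    f=dict(np.load(n+"0.npz")); hsv=cv2.cvtColor(f["pixels"],cv2.COLOR_RGB2HSV)
    m=cv2.inRange(hsv,(100,120,40),(125,255,255))
    if n=="scene": m[:150]=0
    c=max(cv2.findContours(m,0,2)[0],key=cv2.contourArea)
    P=np.array([ray(f,*p,.03) for p in c[:,0].astype(float)])
    rc=cv2.minAreaRect((P[:,:2]*1000).astype(np.float32)); print(n,"plate",rc)
    x,y,w,h=cv2.boundingRect(c); s=slice(y,y+h),slice(x,x+w)
    # white low-sat inside plate hull
    hull=np.zeros_like(m); cv2.fillConvexPoly(hull,cv2.convexHull(c),1); hull=cv2.erode(hull,np.ones((5,5)))
    w=((hsv[...,1]<110)&(hsv[...,2]>90)&(hull>0)).astype(np.uint8)
    k,l,st,ce=cv2.connectedComponentsWithStats(w)
    for i in range(1,k):
        if st[i,4]>15: print(st[i],ce[i],"z31:",ray(f,*ce[i],.031).round(4),"z58",ray(f,*ce[i],.058).round(4))
f=dict(np.load("top0.npz"))
for nm,p,z in(("bottle",(265,118),.12),("weight",(189,173),.05),("gasket",(350,290),.016),("drv1",(322,136),.01),("drv2",(378,205),.01)): print(nm,ray(f,*p,z).round(3))
s=r.read_state(); print(Rt(s).round(3))
im=f["pixels"][165:285,205:325,::-1]; cv2.imwrite("pics/crop0.png",cv2.resize(im,None,fx=5,fy=5,interpolation=2))
E
```

```text
top plate ((599.0684814453125, 63.43705749511719), (195.65499877929688, 196.12002563476562), 54.81272506713867)
[277 194  10  12  73] [281.20547945 199.50684932] z31: [0.6563 0.0231 0.031 ] z58 [0.6518 0.0234 0.058 ]
[ 241  202   45   45 1565] [262.62300319 224.31948882] z31: [0.6021 0.065  0.031 ] z58 [0.5991 0.0642 0.058 ]
scene plate ((610.2651977539062, 61.14787292480469), (200.3040771484375, 209.5013427734375), 54.83835220336914)
[ 258  188   46   38 1340] [281.21865672 205.72164179] z31: [0.581  0.0696 0.031 ] z58 [0.6084 0.0654 0.058 ]
[258 228  11  10  77] [263.90909091 232.7012987 ] z31: [0.6562 0.0237 0.031 ] z58 [0.6803 0.0215 0.058 ]
[289 259  10   3  17] [293.70588235 259.76470588] z31: [0.7329 0.0742 0.031 ] z58 [0.7536 0.0698 0.058 ]
bottle [0.812 0.054 0.12 ]
weight [0.716 0.223 0.05 ]
gasket [ 0.455 -0.123  0.016]
drv1 [ 0.805 -0.074  0.01 ]
drv2 [ 0.643 -0.195  0.01 ]
[[-0.001  0.414  0.91 ]
 [-0.001  0.91  -0.414]
 [-1.    -0.002 -0.   ]]
```

View pics/crop0.png

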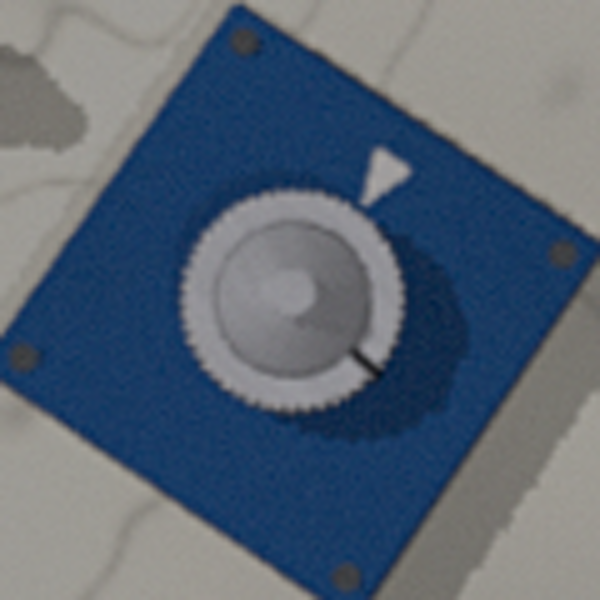

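```bash
T='{"ty":-0.0182,"tz":0.0375}'; 
python3 -m crank '[{"ty":-0.0182,"tz":0.0375},{"ty":-0.0182,"tz":0.0375},{"ty":-0.0182,"tz":0.0375},{"ty":-0.0182,"tz":0.0375},{"ty":-0.0182,"tz":0.0375},{"ty":-0.0182,"tz":0.0375},{"ty":-0.0182,"tz":0.0375},{"ty":-0.0182,"tz":0.0375}]' 0
python3 -m crank '[{"ty":-0.0182,"tz":0.0375},{"ty":-0.0182,"tz":0.0375},{"ty":-0.0182,"tz":0.0375},{"ty":-0.0182,"tz":0.0375},{"ty":-0.0182,"tz":0.0375},{"ty":-0.0182,"tz":0.0375},{"ty":-0.0182,"tz":0.0375},{"ty":-0.0182,"tz":0.0375}]'
python3 -m crank '[{"ax":0.142},{"ax":0.142},{"ax":0.142},{"ax":0.142},{"ax":0.142},{"ax":0.142},{"ax":0.142},{"ax":0.142}]'
python3 -m crank '[{"ax":0.142},{"ax":0.142},{"ax":0.142},{"ax":0.142},{"ax":0.142},{"ax":0.142},{"ax":0.142},{"ax":0.142}]'
python3 -m crank '[{"ax":0.142},{"ax":0.142},{"ax":0.142},{"ax":0.142},{"ax":0.142},{"ax":0.142},{"ax":0.142},{"ax":0.142}]'
cat >> h.py <<'E'
C=np.array([.599,.064])
def rep():
    "tool pose relative to ring, force in tool axes"
    from workcell import r
    s=r.read_state(); R=Rt(s); d=s["ee_pos"][:2]-C
    print("t",round(s["time"],2),"p",s["ee_pos"].round(4),"phi",np.degrees(np.arctan2(R[1,1],R[0,1])).round(1),"rad",np.linalg.norm(d).round(4),"alpha",np.degrees(np.arctan2(d[1],d[0])).round(1),"intool",(R.T@np.r_[C-s["ee_pos"][:2],.044-s["ee_pos"][2]]).round(4),"Ftool",(R.T@s["ft_force"]).round(2),"q",s["qpos"].round(0),"gap",round(s["finger_gap"],3))
E
python3 - <<'E'
from h import *; rep()
from workcell import r,grab_frame
f=grab_frame("wrist"); s=r.read_state(); print("cam in tool",Rt(s).T@(-f["R"].T@f["t"]-s["ee_pos"]))
cv2.imwrite("pics/w1.png",f["pixels"][:,:,::-1])
E
```

```text
t 0.1 p [0.2378 0.523  0.2047] phi 65.5 rad 0.5841 alpha 128.2 intool [ 0.1611 -0.2681  0.5188] Ftool [-0.13  0.02  1.53] q [59. 16. 86. -0. 78. -7.] gap 0.997
cam in tool [-0.17963672 -0.00093779 -0.07826557]invalid input at $[0]: expected keys tx, ty, tz, ax, ay, az
invalid input at $[0]: expected keys tx, ty, tz, ax, ay, az
invalid input at $[0]: expected keys tx, ty, tz, ax, ay, az
invalid input at $[0]: expected keys tx, ty, tz, ax, ay, az
invalid input at $[0]: expected keys tx, ty, tz, ax, ay, az
```

View pics/w1.png

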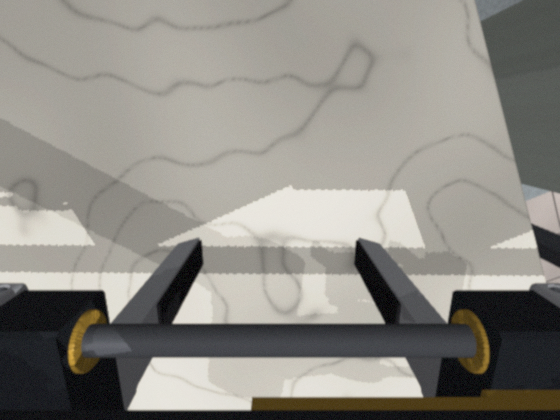

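The moves were refused because all six keys are needed in each row. The wrist view only shows the open fingers and the table, so nothing has moved.

```bash
python3 -m crank '[{"tx":0,"ty":-0.0182,"tz":0.0375,"ax":0,"ay":0,"az":0},{"tx":0,"ty":-0.0182,"tz":0.0375,"ax":0,"ay":0,"az":0},{"tx":0,"ty":-0.0182,"tz":0.0375,"ax":0,"ay":0,"az":0},{"tx":0,"ty":-0.0182,"tz":0.0375,"ax":0,"ay":0,"az":0},{"tx":0,"ty":-0.0182,"tz":0.0375,"ax":0,"ay":0,"az":0},{"tx":0,"ty":-0.0182,"tz":0.0375,"ax":0,"ay":0,"az":0},{"tx":0,"ty":-0.0182,"tz":0.0375,"ax":0,"ay":0,"az":0},{"tx":0,"ty":-0.0182,"tz":0.0375,"ax":0,"ay":0,"az":0}]' 0 && python3 -m crank '[{"tx":0,"ty":-0.0182,"tz":0.0375,"ax":0,"ay":0,"az":0},{"tx":0,"ty":-0.0182,"tz":0.0375,"ax":0,"ay":0,"az":0},{"tx":0,"ty":-0.0182,"tz":0.0375,"ax":0,"ay":0,"az":0},{"tx":0,"ty":-0.0182,"tz":0.0375,"ax":0,"ay":0,"az":0},{"tx":0,"ty":-0.0182,"tz":0.0375,"ax":0,"ay":0,"az":0},{"tx":0,"ty":-0.0182,"tz":0.0375,"ax":0,"ay":0,"az":0},{"tx":0,"ty":-0.0182,"tz":0.0375,"ax":0,"ay":0,"az":0},{"tx":0,"ty":-0.0182,"tz":0.0375,"ax":0,"ay":0,"az":0}]' && python3 -m crank '[{"tx":0,"ty":0,"tz":0,"ax":0.142,"ay":0,"az":0},{"tx":0,"ty":0,"tz":0,"ax":0.142,"ay":0,"az":0},{"tx":0,"ty":0,"tz":0,"ax":0.142,"ay":0,"az":0},{"tx":0,"ty":0,"tz":0,"ax":0.142,"ay":0,"az":0},{"tx":0,"ty":0,"tz":0,"ax":0.142,"ay":0,"az":0},{"tx":0,"ty":0,"tz":0,"ax":0.142,"ay":0,"az":0},{"tx":0,"ty":0,"tz":0,"ax":0.142,"ay":0,"az":0},{"tx":0,"ty":0,"tz":0,"ax":0.142,"ay":0,"az":0}]' && python3 -m crank '[{"tx":0,"ty":0,"tz":0,"ax":0.142,"ay":0,"az":0},{"tx":0,"ty":0,"tz":0,"ax":0.142,"ay":0,"az":0},{"tx":0,"ty":0,"tz":0,"ax":0.142,"ay":0,"az":0},{"tx":0,"ty":0,"tz":0,"ax":0.142,"ay":0,"az":0},{"tx":0,"ty":0,"tz":0,"ax":0.142,"ay":0,"az":0},{"tx":0,"ty":0,"tz":0,"ax":0.142,"ay":0,"az":0},{"tx":0,"ty":0,"tz":0,"ax":0.142,"ay":0,"az":0},{"tx":0,"ty":0,"tz":0,"ax":0.142,"ay":0,"az":0}]' && python3 -m crank '[{"tx":0,"ty":0,"tz":0,"ax":0.142,"ay":0,"az":0},{"tx":0,"ty":0,"tz":0,"ax":0.142,"ay":0,"az":0},{"tx":0,"ty":0,"tz":0,"ax":0.142,"ay":0,"az":0},{"tx":0,"ty":0,"tz":0,"ax":0.142,"ay":0,"az":0},{"tx":0,"ty":0,"tz":0,"ax":0.142,"ay":0,"az":0},{"tx":0,"ty":0,"tz":0,"ax":0.142,"ay":0,"az":0},{"tx":0,"ty":0,"tz":0,"ax":0.142,"ay":0,"az":0},{"tx":0,"ty":0,"tz":0,"ax":0.142,"ay":0,"az":0}]'
python3 - <<'E'
from h import *; rep()
E
```

```text
time: 0.95
ee_pos: [0.4515, 0.2652, 0.2053]
ee_rot: [-170.6, 90.0, 164.9]
ft_force: [0.3, -0.1, -0.3]
finger_gap: 0.356
time: 1.75
ee_pos: [0.6644, 0.0085, 0.205]
ee_rot: [178.2, 90.0, 153.8]
ft_force: [0.7, -0.1, -0.3]
finger_gap: 0.002
time: 2.55
ee_pos: [0.6634, 0.01, 0.2049]
ee_rot: [-99.3, 89.9, 170.8]
ft_force: [-0.1, 0.7, -0.4]
finger_gap: 0.006
time: 3.35
ee_pos: [0.6634, 0.0101, 0.2049]
ee_rot: [-36.6, 89.9, 168.4]
ft_force: [0.6, 0.7, 0.2]
finger_gap: 0.006
time: 4.15
ee_pos: [0.6634, 0.01, 0.205]
ee_rot: [29.5, 89.9, 169.5]
ft_force: [0.2, -0.3, 0.3]
finger_gap: 0.005
t 4.15 p [0.6634 0.01   0.205 ] phi -130.1 rad 0.0841 alpha -40.0 intool [1.61e-01 1.00e-04 8.39e-02] Ftool [-0.32  0.1  -0.32] q [ -5.  24.  74.   0.  82. 125.] gap 0.005
```

```bash
python3 -m crank '[{"tx":0.04,"ty":0,"tz":0,"ax":0,"ay":0,"az":0},{"tx":0.04,"ty":0,"tz":0,"ax":0,"ay":0,"az":0},{"tx":0.04,"ty":0,"tz":0,"ax":0,"ay":0,"az":0},{"tx":0.04,"ty":0,"tz":0,"ax":0,"ay":0,"az":0},{"tx":0,"ty":0,"tz":0.012,"ax":0,"ay":0,"az":0},{"tx":0,"ty":0,"tz":0.011,"ax":0,"ay":0,"az":0},{"tx":0,"ty":0,"tz":0.0,"ax":0,"ay":0,"az":0}]'
for i in 1 2 3 4; do python3 -c "from h import *; rep()"; python3 -m crank '[{"tx":0,"ty":0,"tz":0.001,"ax":0,"ay":0,"az":0},{"tx":0,"ty":0,"tz":0,"ax":0,"ay":0,"az":0}]' >/dev/null; done;  python3 -c "from h import *; rep()"
```

```text
time: 4.85
ee_pos: [0.6458, 0.026, 0.0477]
ee_rot: [-129.2, 89.9, 11.2]
ft_force: [0.9, -0.2, 0.1]
finger_gap: -0.0
t 4.85 p [0.6458 0.026  0.0477] phi -129.6 rad 0.0603 alpha -39.0 intool [0.0037 0.0006 0.0603] Ftool [-0.06 -0.45 -0.79] q [ -4.  28.  90.   0.  62. 126.] gap -0.0
t 5.05 p [0.6467 0.0254 0.0478] phi -129.7 rad 0.0613 alpha -39.0 intool [0.0035 0.0008 0.0613] Ftool [-1.1   0.63  0.29] q [ -4.  28.  90.  -0.  61. 126.] gap 0.007
t 5.25 p [0.6448 0.0259 0.0461] phi -129.7 rad 0.0596 alpha -39.8 intool [ 0.0021 -0.      0.0596] Ftool [ 1.    0.03 -0.95] q [ -4.  28.  90.   0.  61. 126.] gap 0.006
t 5.45 p [0.6436 0.0266 0.0454] phi -129.7 rad 0.0582 alpha -40.0 intool [ 0.0014 -0.0003  0.0582] Ftool [-0.08  0.43  0.1 ] q [ -4.  28.  90.   0.  61. 126.] gap 0.003
t 5.65 p [0.6427 0.0273 0.0453] phi -129.7 rad 0.0571 alpha -40.0 intool [ 0.0013 -0.0003  0.0571] Ftool [ 0.64  0.03 -0.34] q [ -4.  28.  90.   0.  61. 126.] gap 0.002
```

```bash
for i in 1 2 3 4 5; do python3 -m crank '[{"tx":0,"ty":0,"tz":0.0007,"ax":0,"ay":0,"az":0},{"tx":0,"ty":0,"tz":0,"ax":0,"ay":0,"az":0},{"tx":0,"ty":0,"tz":0,"ax":0,"ay":0,"az":0}]' >/dev/null;  python3 -c "from h import *; rep()"; done
```

```text
t 5.95 p [0.6424 0.0277 0.0455] phi -129.7 rad 0.0566 alpha -39.9 intool [ 0.0015 -0.0002  0.0566] Ftool [-0.12  0.25  0.31] q [ -4.  28.  90.   0.  61. 126.] gap 0.009
t 6.25 p [0.6422 0.0279 0.0455] phi -129.7 rad 0.0563 alpha -39.9 intool [ 0.0015 -0.0002  0.0563] Ftool [ 0.35  0.11 -1.3 ] q [ -4.  28.  90.  -0.  61. 126.] gap 0.004
t 6.55 p [0.6422 0.0279 0.0456] phi -129.7 rad 0.0562 alpha -39.9 intool [ 0.0015 -0.0002  0.0562] Ftool [ 2.47  0.37 -4.42] q [ -4.  28.  90.  -0.  61. 126.] gap 0.006
t 6.85 p [0.6421 0.028  0.0456] phi -129.7 rad 0.0562 alpha -39.8 intool [ 0.0015 -0.0001  0.0562] Ftool [ 2.42  1.56 -4.77] q [ -4.  28.  91.  -0.  61. 126.] gap 0.003
t 7.15 p [0.6421 0.028  0.0457] phi -129.7 rad 0.0562 alpha -39.8 intool [ 0.0014 -0.0001  0.0562] Ftool [ 3.18  0.48 -6.81] q [ -4.  28.  91.  -0.  61. 126.] gap 0.004
```

Contact is at a radius of 56.2 mm, against 48+8 mm expected, so the centre is confirmed. First stroke test follows.

```bash
cat >> h.py <<'E'
def ang(save=None):
    "index line angle ahead of pointer, from the top camera (mod 2pi)"
    from workcell import grab_frame
    f=grab_frame("top"); g=cv2.cvtColor(f["pixels"],cv2.COLOR_RGB2GRAY).astype(np.float32)
    a=np.radians(np.arange(0,360,1)); rr=np.linspace(.0365,.0455,10)
    U=np.array([[px(f,(C[0]+q*np.cos(t),C[1]+q*np.sin(t),.058)) for q in rr] for t in a],np.float32)
    v=cv2.remap(g,U[...,0],U[...,1],1).mean(1); i=np.argsort(v)[:6]
    pt=np.arctan2(.0231-C[1],.6563-C[0])
    for j in i[:3]: print("line?",j,round(float(v[j]),1),"ahead rad",round(float((a[j]-pt)%(2*np.pi)),2),end="; ")
    print("median",np.median(v).round(1))
    if save: cv2.imwrite(save,cv2.resize(f["pixels"][165:285,205:325,::-1],None,fx=5,fy=5,interpolation=2))
E
python3 -c "from h import *; ang()"
python3 -m crank '[{"tx":0,"ty":-0.0055,"tz":0.0003,"ax":-0.1,"ay":0,"az":0},{"tx":0,"ty":-0.0055,"tz":0.0003,"ax":-0.1,"ay":0,"az":0},{"tx":0,"ty":-0.0055,"tz":0.0003,"ax":-0.1,"ay":0,"az":0},{"tx":0,"ty":-0.0055,"tz":0.0003,"ax":-0.1,"ay":0,"az":0}]'
python3 -c "from h import *; rep();ang('pics/a1.png')"
```

```text
line? 330 23.6 ahead rad 0.1; line? 325 23.7 ahead rad 0.01; line? 324 24.0 ahead rad 6.27; median 150.2
time: 7.6
ee_pos: [0.6526, 0.048, 0.0457]
ee_rot: [177.8, 89.8, -18.8]
ft_force: [5.2, -4.3, -2.7]
finger_gap: 0.002
t 7.6 p [0.6526 0.048  0.0457] phi -106.6 rad 0.0559 alpha -16.6 intool [ 0.0014 -0.      0.0559] Ftool [ 2.74  2.64 -6.2 ] q [ -2.  29.  89.  -0.  62. 105.] gap 0.002
line? 345 30.9 ahead rad 0.36; line? 344 31.9 ahead rad 0.34; line? 346 32.9 ahead rad 0.38; median 150.6
```

View pics/a1.png

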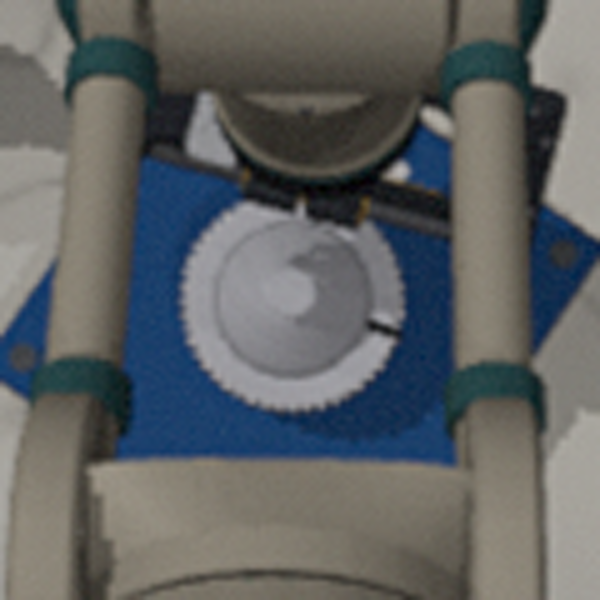

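The line moved by about 23°, the same as the finger, so it isn't slipping. I'll carry on round and check the force as I go.

```bash
python3 - <<'E'
s=open('h.py').read()
s=s.replace("i=np.argsort(v)[:6]","w=np.minimum(np.roll(v,12),np.roll(v,-12))-v; i=np.argsort(-w)")
open('h.py','w').write(s)
E
python3 -c "from h import *; ang()"
python3 -m crank '[{"tx":0,"ty":-0.0065,"tz":0.0004,"ax":-0.12,"ay":0,"az":0},{"tx":0,"ty":-0.0065,"tz":0.0004,"ax":-0.12,"ay":0,"az":0},{"tx":0,"ty":-0.0065,"tz":0.0004,"ax":-0.12,"ay":0,"az":0},{"tx":0,"ty":-0.0065,"tz":0.0004,"ax":-0.12,"ay":0,"az":0},{"tx":0,"ty":-0.0065,"tz":0.0004,"ax":-0.12,"ay":0,"az":0},{"tx":0,"ty":-0.0065,"tz":0.0004,"ax":-0.12,"ay":0,"az":0}]' >/dev/null
python3 -c "from h import *; rep();ang()"
```

```text
line? 252 50.0 ahead rad 5.02; line? 253 51.6 ahead rad 5.04; line? 251 60.4 ahead rad 5.0; median 150.4
t 8.3 p [0.6496 0.088  0.0458] phi -65.3 rad 0.056 alpha 25.4 intool [0.0016 0.0007 0.056 ] Ftool [ 1.48  2.46 -3.79] q [ 2. 29. 89.  0. 62. 67.] gap 0.006
line? 8 47.0 ahead rad 0.76; line? 9 45.3 ahead rad 0.78; line? 10 43.0 ahead rad 0.79; median 115.5
```

```bash
python3 -m crank '[{"tx":0,"ty":-0.0065,"tz":0.0006,"ax":-0.12,"ay":0,"az":0},{"tx":0,"ty":-0.0065,"tz":0.0006,"ax":-0.12,"ay":0,"az":0},{"tx":0,"ty":-0.0065,"tz":0.0005,"ax":-0.12,"ay":0,"az":0},{"tx":0,"ty":-0.0065,"tz":0.0005,"ax":-0.12,"ay":0,"az":0},{"tx":0,"ty":-0.0065,"tz":0.0004,"ax":-0.12,"ay":0,"az":0},{"tx":0,"ty":-0.0065,"tz":0.0004,"ax":-0.12,"ay":0,"az":0},{"tx":0,"ty":-0.0065,"tz":0.0004,"ax":-0.12,"ay":0,"az":0}]' >/dev/null
python3 -c "from h import *; rep();ang('pics/a2.png')"
```

```text
t 9.05 p [0.6147 0.1183 0.0458] phi -17.3 rad 0.0565 alpha 73.9 intool [0.0015 0.0012 0.0565] Ftool [ 1.2   2.81 -4.44] q [ 4. 27. 93.  0. 60. 22.] gap 0.006
line? 338 49.8 ahead rad 0.24; line? 339 49.0 ahead rad 0.25; line? 337 66.6 ahead rad 0.22; median 123.6
```

View pics/a2.png

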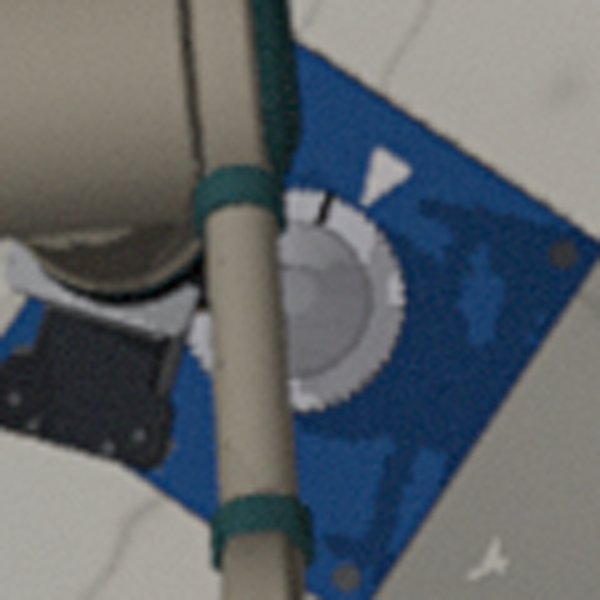

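The line, at crop (326,207), has just passed the pointer for the first time, so the ring is at about 6.52 rad.

```bash
python3 -m crank '[{"tx":0,"ty":-0.0066,"tz":0.0006,"ax":-0.12,"ay":0,"az":0},{"tx":0,"ty":-0.0066,"tz":0.0005,"ax":-0.12,"ay":0,"az":0},{"tx":0,"ty":-0.0066,"tz":0.0004,"ax":-0.12,"ay":0,"az":0},{"tx":0,"ty":-0.0066,"tz":0.0004,"ax":-0.12,"ay":0,"az":0},{"tx":0,"ty":-0.0066,"tz":0.0004,"ax":-0.12,"ay":0,"az":0},{"tx":0,"ty":-0.0066,"tz":0.0004,"ax":-0.12,"ay":0,"az":0},{"tx":0,"ty":-0.0066,"tz":0.0004,"ax":-0.12,"ay":0,"az":0}]' >/dev/null
python3 -c "from h import *; rep();ang()"
```

```text
t 9.8 p [0.5679 0.1123 0.0456] phi 30.7 rad 0.0575 alpha 122.8 intool [0.0014 0.002  0.0574] Ftool [-1.26  1.88 -2.53] q [  4.  24.  99.   0.  58. -27.] gap 0.004
line? 186 42.5 ahead rad 3.87; line? 185 46.1 ahead rad 3.85; line? 184 52.4 ahead rad 3.83; median 118.2
```

```bash
python3 -m crank '[{"tx":0,"ty":-0.0066,"tz":0.001,"ax":-0.12,"ay":0,"az":0},{"tx":0,"ty":-0.0066,"tz":0.0008,"ax":-0.12,"ay":0,"az":0},{"tx":0,"ty":-0.0066,"tz":0.0005,"ax":-0.12,"ay":0,"az":0},{"tx":0,"ty":-0.0066,"tz":0.0004,"ax":-0.12,"ay":0,"az":0},{"tx":0,"ty":-0.0066,"tz":0.0004,"ax":-0.12,"ay":0,"az":0},{"tx":0,"ty":-0.0066,"tz":0.0004,"ax":-0.12,"ay":0,"az":0},{"tx":0,"ty":-0.0066,"tz":0.0004,"ax":-0.12,"ay":0,"az":0}]' >/dev/null
python3 -c "from h import *; rep();ang('pics/a3.png')"
```

```text
t 10.55 p [0.5417 0.0735 0.0453] phi 78.8 rad 0.0581 alpha 170.6 intool [0.001  0.0018 0.0581] Ftool [-0.93  2.16 -0.97] q [  0.  21. 103.   0.  56. -79.] gap 0.004
line? 233 100.4 ahead rad 4.69; line? 234 100.1 ahead rad 4.7; line? 232 101.9 ahead rad 4.67; median 120.5
```

View pics/a3.png

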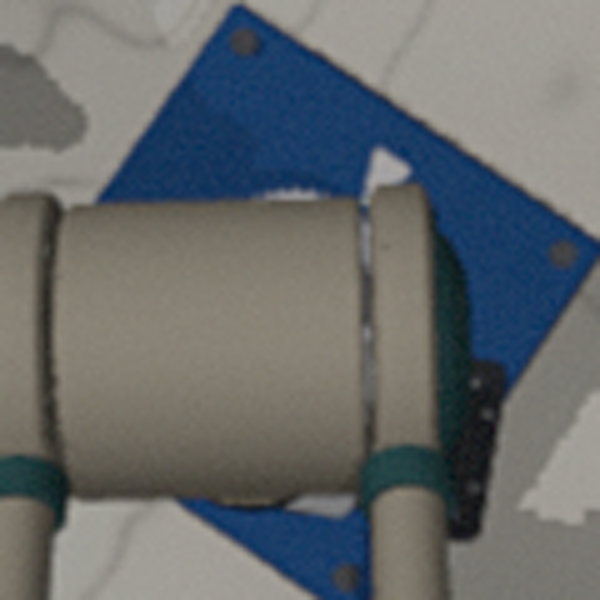

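The arm hides the ring from above. The press has dropped to about 1 N because the true centre is about 1 mm nearer the base, so I'll press in more on the next part.

```bash
sed -i 's/C=np.array(\[.599,.064\])/C=np.array([.598,.064])/' h.py
python3 -m crank '[{"tx":0,"ty":0,"tz":0.0012,"ax":0,"ay":0,"az":0},{"tx":0,"ty":-0.0066,"tz":0.0005,"ax":-0.12,"ay":0,"az":0},{"tx":0,"ty":-0.0066,"tz":0.0005,"ax":-0.12,"ay":0,"az":0},{"tx":0,"ty":-0.0066,"tz":0.0005,"ax":-0.12,"ay":0,"az":0},{"tx":0,"ty":-0.0066,"tz":0.0005,"ax":-0.12,"ay":0,"az":0},{"tx":0,"ty":-0.0066,"tz":0.0005,"ax":-0.12,"ay":0,"az":0},{"tx":0,"ty":-0.0066,"tz":0.0005,"ax":-0.12,"ay":0,"az":0},{"tx":0,"ty":-0.0066,"tz":0.0005,"ax":-0.12,"ay":0,"az":0}]' >/dev/null
python3 - <<'E'
from h import *; rep()
from workcell import grab_frame
a=[]
f=grab_frame("scene"); a=cv2.resize(f["pixels"][160:270,210:350,::-1],(560,440),interpolation=2)
cv2.imwrite("pics/a4.png",a)
E
```

```text
t 11.4 p [0.5532 0.0285 0.045 ] phi 127.0 rad 0.0572 alpha -141.6 intool [0.0007 0.0014 0.0571] Ftool [-2.27  0.92 -3.04] q [  -4.   22.  102.   -0.   56. -131.] gap 0.008
```

View pics/a4.png

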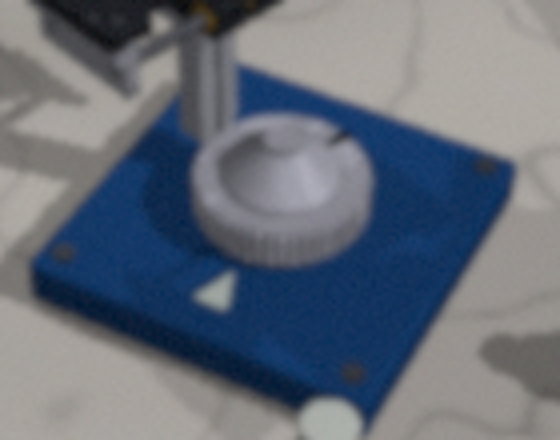

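The scene view shows the line clearly at crop (343,134). I'll measure it, then back off and run back round clear of the ring.

```bash
cat >> h.py <<'E'
def L(u,v,z=.058):
    f=dict(np.load("scene0.npz")); P=ray(f,u,v,z)[:2]; Q=np.array([.6563,.0234])
    # scene px of known points share the calibration error: use scene-derived centre of the ring top
    a=P-C; b=Q-C; print("line",P.round(4),"r",np.hypot(*a).round(4),"ahead",((np.arctan2(a[1],a[0])-np.arctan2(b[1],b[0]))%(2*np.pi)).round(3))
E
python3 -c "from h import *; L(295.75,193.5)"
python3 -m crank '[{"tx":0,"ty":0,"tz":-0.01,"ax":0,"ay":0,"az":0},{"tx":0,"ty":0,"tz":-0.02,"ax":0,"ay":0,"az":0},{"tx":-0.025,"ty":0,"tz":0,"ax":0,"ay":0,"az":0},{"tx":-0.025,"ty":0,"tz":0,"ax":0,"ay":0,"az":0}]' >/dev/null
python3 -m crank '[{"tx":0,"ty":0.012,"tz":0.0008,"ax":0.14,"ay":0,"az":0},{"tx":0,"ty":0.012,"tz":0.0008,"ax":0.14,"ay":0,"az":0},{"tx":0,"ty":0.012,"tz":0.0008,"ax":0.14,"ay":0,"az":0},{"tx":0,"ty":0.012,"tz":0.0008,"ax":0.14,"ay":0,"az":0},{"tx":0,"ty":0.012,"tz":0.0008,"ax":0.14,"ay":0,"az":0},{"tx":0,"ty":0.012,"tz":0.0008,"ax":0.14,"ay":0,"az":0},{"tx":0,"ty":0.012,"tz":0.0008,"ax":0.14,"ay":0,"az":0}]' >/dev/null
python3 -m crank '[{"tx":0,"ty":0.012,"tz":0.0008,"ax":0.14,"ay":0,"az":0},{"tx":0,"ty":0.012,"tz":0.0008,"ax":0.14,"ay":0,"az":0},{"tx":0,"ty":0.012,"tz":0.0008,"ax":0.14,"ay":0,"az":0},{"tx":0,"ty":0.012,"tz":0.0008,"ax":0.14,"ay":0,"az":0},{"tx":0,"ty":0.012,"tz":0.0008,"ax":0.14,"ay":0,"az":0},{"tx":0,"ty":0.012,"tz":0.0008,"ax":0.14,"ay":0,"az":0},{"tx":0,"ty":0.012,"tz":0.0008,"ax":0.14,"ay":0,"az":0}]' >/dev/null
python3 -m crank '[{"tx":0,"ty":0.012,"tz":0.0008,"ax":0.14,"ay":0,"az":0},{"tx":0,"ty":0.012,"tz":0.0008,"ax":0.14,"ay":0,"az":0},{"tx":0,"ty":0.012,"tz":0.0008,"ax":0.14,"ay":0,"az":0},{"tx":0,"ty":0.012,"tz":0.0008,"ax":0.14,"ay":0,"az":0},{"tx":0,"ty":0.012,"tz":0.0008,"ax":0.14,"ay":0,"az":0},{"tx":0,"ty":0.012,"tz":0.0008,"ax":0.14,"ay":0,"az":0},{"tx":0,"ty":0.012,"tz":0.0008,"ax":0.14,"ay":0,"az":0}]' >/dev/null
python3 -m crank '[{"tx":0,"ty":0.012,"tz":0.0008,"ax":0.14,"ay":0,"az":0},{"tx":0,"ty":0.012,"tz":0.0008,"ax":0.14,"ay":0,"az":0},{"tx":0,"ty":0.012,"tz":0.0008,"ax":0.14,"ay":0,"az":0},{"tx":0,"ty":0.012,"tz":0.0008,"ax":0.14,"ay":0,"az":0},{"tx":0,"ty":0.012,"tz":0.0008,"ax":0.14,"ay":0,"az":0},{"tx":0,"ty":0.012,"tz":0.0008,"ax":0.14,"ay":0,"az":0},{"tx":0,"ty":0.012,"tz":0.0008,"ax":0.14,"ay":0,"az":0}]' >/dev/null
python3 -c "from h import *; rep();ang('pics/a5.png')"
```

```text
line [0.574  0.1019] r 0.0448 ahead 2.744
t 14.65 p [0.6864 0.0512 0.0954] phi -98.3 rad 0.0893 alpha -8.2 intool [0.0513 0.0001 0.0894] Ftool [-0.84 -0.5   1.33] q [-2. 29. 81.  0. 70. 97.] gap 0.002
line? 124 86.4 ahead rad 2.78; line? 125 89.2 ahead rad 2.79; line? 123 90.8 ahead rad 2.76; median 154.9
```

The top and scene views agree: the line is 2.76 rad past the pointer, so the ring is at 9.05 and has 3.5 rad left to go. Re-engaging.

```bash
python3 -m crank '[{"tx":0.025,"ty":0,"tz":0,"ax":0,"ay":0,"az":0},{"tx":0.025,"ty":0,"tz":0,"ax":0,"ay":0,"az":0},{"tx":0,"ty":0,"tz":0.016,"ax":0,"ay":0,"az":0},{"tx":0,"ty":0,"tz":0.015,"ax":0,"ay":0,"az":0},{"tx":0,"ty":0,"tz":0.002,"ax":0,"ay":0,"az":0},{"tx":0,"ty":0,"tz":0.001,"ax":0,"ay":0,"az":0},{"tx":0,"ty":0,"tz":0.001,"ax":0,"ay":0,"az":0},{"tx":0,"ty":0,"tz":0,"ax":0,"ay":0,"az":0}]' >/dev/null
python3 -c "from h import *; rep();ang()"
```

```text
t 15.5 p [0.6545 0.0565 0.0459] phi -97.7 rad 0.057 alpha -7.6 intool [0.0016 0.0001 0.057 ] Ftool [ 3.88 -1.82 -4.49] q [-1. 29. 89.  0. 62. 97.] gap 0.006
line? 124 50.4 ahead rad 2.78; line? 125 52.5 ahead rad 2.79; line? 123 63.1 ahead rad 2.76; median 149.3
```

```bash
python3 -m crank '[{"tx":0,"ty":-0.0066,"tz":0.0006,"ax":-0.12,"ay":0,"az":0},{"tx":0,"ty":-0.0066,"tz":0.0005,"ax":-0.12,"ay":0,"az":0},{"tx":0,"ty":-0.0066,"tz":0.0005,"ax":-0.12,"ay":0,"az":0},{"tx":0,"ty":-0.0066,"tz":0.0005,"ax":-0.12,"ay":0,"az":0},{"tx":0,"ty":-0.0066,"tz":0.0005,"ax":-0.12,"ay":0,"az":0},{"tx":0,"ty":-0.0066,"tz":0.0005,"ax":-0.12,"ay":0,"az":0},{"tx":0,"ty":-0.0066,"tz":0.0005,"ax":-0.12,"ay":0,"az":0}]' >/dev/null
python3 -c "from h import *; rep();ang()"
python3 -m crank '[{"tx":0,"ty":-0.0066,"tz":0.0006,"ax":-0.12,"ay":0,"az":0},{"tx":0,"ty":-0.0066,"tz":0.0006,"ax":-0.12,"ay":0,"az":0},{"tx":0,"ty":-0.0066,"tz":0.0005,"ax":-0.12,"ay":0,"az":0},{"tx":0,"ty":-0.0066,"tz":0.0005,"ax":-0.12,"ay":0,"az":0},{"tx":0,"ty":-0.0066,"tz":0.0005,"ax":-0.12,"ay":0,"az":0},{"tx":0,"ty":-0.0066,"tz":0.0005,"ax":-0.12,"ay":0,"az":0},{"tx":0,"ty":-0.0066,"tz":0.0005,"ax":-0.12,"ay":0,"az":0}]' >/dev/null
python3 -c "from h import *; rep();ang()"
```

```text
t 16.25 p [0.6414 0.1007 0.0461] phi -49.3 rad 0.0568 alpha 40.2 intool [ 0.0017 -0.0005  0.0568] Ftool [ 3.41  2.13 -6.87] q [ 3. 29. 90.  0. 61. 52.] gap 0.002
line? 333 83.8 ahead rad 0.14; line? 332 82.8 ahead rad 0.12; line? 334 86.7 ahead rad 0.16; median 123.8
t 17.0 p [0.5981 0.1208 0.0461] phi -1.2 rad 0.0568 alpha 89.9 intool [0.0018 0.0011 0.0568] Ftool [ 1.33  1.53 -6.5 ] q [ 5. 26. 95.  0. 59.  6.] gap 0.006
line? 224 29.4 ahead rad 4.52; line? 223 32.2 ahead rad 4.5; line? 225 38.0 ahead rad 4.54; median 120.4
```

```bash
python3 -m crank '[{"tx":0,"ty":-0.0066,"tz":0.0006,"ax":-0.12,"ay":0,"az":0},{"tx":0,"ty":-0.0066,"tz":0.0005,"ax":-0.12,"ay":0,"az":0},{"tx":0,"ty":-0.0066,"tz":0.0005,"ax":-0.12,"ay":0,"az":0},{"tx":0,"ty":-0.0066,"tz":0.0005,"ax":-0.12,"ay":0,"az":0},{"tx":0,"ty":-0.0066,"tz":0.0005,"ax":-0.12,"ay":0,"az":0},{"tx":0,"ty":-0.0066,"tz":0.0005,"ax":-0.12,"ay":0,"az":0},{"tx":0,"ty":-0.0066,"tz":0.0005,"ax":-0.12,"ay":0,"az":0}]' >/dev/null
python3 -c "from h import *; rep();ang()"
python3 -m crank '[{"tx":0,"ty":-0.0066,"tz":0.0007,"ax":-0.12,"ay":0,"az":0},{"tx":0,"ty":-0.0066,"tz":0.0006,"ax":-0.12,"ay":0,"az":0},{"tx":0,"ty":-0.0066,"tz":0.0005,"ax":-0.12,"ay":0,"az":0},{"tx":0,"ty":-0.0066,"tz":0.0005,"ax":-0.12,"ay":0,"az":0},{"tx":0,"ty":0,"tz":0,"ax":0,"ay":0,"az":0}]' >/dev/null
python3 - <<'E'
from h import *; rep();ang()
from workcell import grab_frame
f=grab_frame("scene"); cv2.imwrite("pics/a6.png",cv2.resize(f["pixels"][160:270,210:350,::-1],(560,440),interpolation=2))
E
```

```text
t 17.75 p [0.5545 0.1011 0.0458] phi 47.0 rad 0.0572 alpha 139.6 intool [0.0017 0.0026 0.0571] Ftool [ 0.03  1.23 -1.51] q [  3.  23. 101.   0.  57. -44.] gap 0.004
line? 272 45.6 ahead rad 5.36; line? 271 48.3 ahead rad 5.34; line? 273 51.8 ahead rad 5.38; median 115.8
t 18.3 p [0.5418 0.0761 0.0455] phi 74.1 rad 0.0575 alpha 167.9 intool [0.0013 0.0038 0.0574] Ftool [-0.66 -0.35 -2.78] q [  1.  21. 103.  -0.  56. -73.] gap 0.003
line? 220 104.4 ahead rad 4.45; line? 219 103.5 ahead rad 4.43; line? 221 106.5 ahead rad 4.47; median 122.0
```

View pics/a6.png

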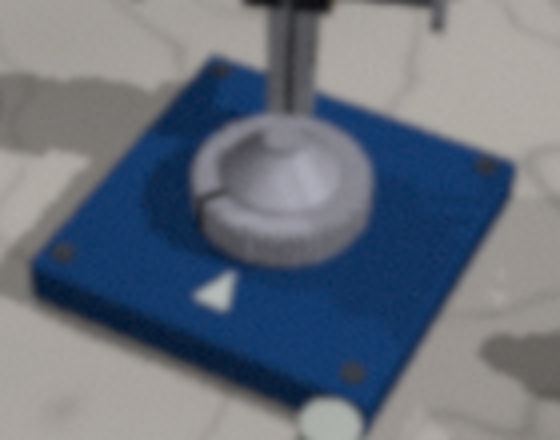

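The line is at crop (208,195), just short of the pointer.

```bash
python3 -c "from h import *; L(262.2,208.6)"
```

```text
line [0.6126 0.0247] r 0.0419 ahead 5.677
```

```bash
python3 -m crank '[{"tx":0,"ty":0,"tz":0.0008,"ax":0,"ay":0,"az":0},{"tx":0,"ty":-0.0068,"tz":0.0005,"ax":-0.12,"ay":0,"az":0},{"tx":0,"ty":-0.0068,"tz":0.0005,"ax":-0.12,"ay":0,"az":0},{"tx":0,"ty":-0.0068,"tz":0.0005,"ax":-0.12,"ay":0,"az":0},{"tx":0,"ty":-0.0068,"tz":0.0005,"ax":-0.12,"ay":0,"az":0},{"tx":0,"ty":0,"tz":0,"ax":0,"ay":0,"az":0}]' >/dev/null
python3 - <<'E'
from h import *; rep()
from workcell import grab_frame
f=grab_frame("scene"); cv2.imwrite("pics/a7.png",cv2.resize(f["pixels"][160:270,210:350,::-1],(560,440),interpolation=2))
E
```

```text
t 19.0 p [0.5426 0.0488 0.0453] phi 101.6 rad 0.0574 alpha -164.7 intool [0.0012 0.0037 0.0573] Ftool [-0.1  -0.76 -2.7 ] q [  -2.   21.  103.   -0.   56. -104.] gap 0.004
```

View pics/a7.png

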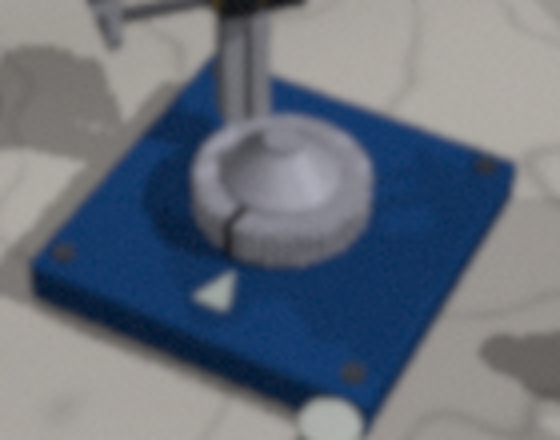

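The line now stands at about crop (235,215), just above the pointer tip at (235,272). I'll retreat straight out and measure from above.

```bash
python3 -c "from h import *; L(268.75,213.7)"
python3 -m crank '[{"tx":0,"ty":0,"tz":-0.01,"ax":0,"ay":0,"az":0},{"tx":0,"ty":0,"tz":-0.03,"ax":0,"ay":0,"az":0},{"tx":0,"ty":0,"tz":-0.045,"ax":0,"ay":0,"az":0},{"tx":-0.04,"ty":0,"tz":-0.02,"ax":0,"ay":0,"az":0},{"tx":-0.04,"ty":0,"tz":-0.02,"ax":0,"ay":0,"az":0},{"tx":-0.04,"ty":0,"tz":0,"ax":0,"ay":0,"az":0},{"tx":0,"ty":0,"tz":0,"ax":0,"ay":0,"az":0}]'
python3 -c "from h import *; rep();ang('pics/a8.png')"
```

```text
line [0.629  0.0367] r 0.0413 ahead 6.17
time: 19.75
ee_pos: [0.4248, 0.0236, 0.1709]
ee_rot: [-16.0, 89.2, -4.4]
ft_force: [0.8, 0.2, 0.3]
finger_gap: 0.003
t 19.75 p [0.4248 0.0236 0.1709] phi 101.6 rad 0.1778 alpha -166.9 intool [0.1293 0.0052 0.176 ] Ftool [-0.31  0.08  0.82] q [  -6.    4.  107.    0.   69. -108.] gap 0.003
line? 318 45.7 ahead rad 6.16; line? 317 49.9 ahead rad 6.14; line? 319 55.7 ahead rad 6.18; median 135.2
```

View pics/a8.png

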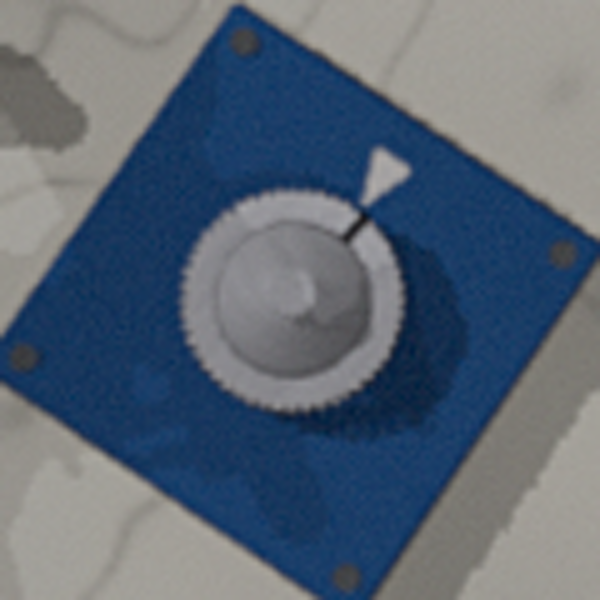

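Both views put the line about 0.12 rad short of the pointer, inside the 0.3 limit. One last check that the bystanders haven't moved and the ring is still, then I hand in.

Run:
```python
from h import *; from workcell import r,grab_frame
ok=True
for n,B in(("top",dict(bottle=(265,125),weight=(189,176),gasket=(350,290),driver=(355,175))),):
    f0=np.load(n+"0.npz")["pixels"]; f=grab_frame(n)["pixels"]
    for k,(u,v) in B.items():
        h=26; a=cv2.cvtColor(f0[v-h:v+h,u-h:u+h],7).astype(np.float32); b=cv2.cvtColor(f[v-h:v+h,u-h:u+h],7).astype(np.float32)
        d,q=cv2.phaseCorrelate(a,b,cv2.createHanningWindow((52,52),5)); print(k,np.round(d,2),round(q,2)); ok&=np.hypot(*d)<3
ang(); rep()
if ok: r.sign_off(); print("signed off")
```

```text
bottle [-0.04  0.01] 0.94
weight [-0.01  0.14] 0.94
gasket [ 0.05 -0.02] 0.9
driver [ 0.25 -0.16] 0.92
line? 318 45.2 ahead rad 6.16; line? 317 49.8 ahead rad 6.14; line? 319 55.3 ahead rad 6.18; median 135.1
t 19.9 p [0.4207 0.024  0.1652] phi 101.7 rad 0.1818 alpha -167.3 intool [0.1214 0.0032 0.1816] Ftool [ 0.35 -0.11 -0.34] q [  -6.    4.  107.    0.   69. -108.] gap 0.004
the job is handed in; nothing more can be done
signed off
```

I rolled the ring anticlockwise from about 4.6 rad to about 12.45 rad with the closed fingertips, in two long strokes round the rim. The job was handed in at about 20 s of the 72 s allowed.

- **Alignment:** the last check puts the line about 0.12 rad short of the pointer, inside the 0.3 limit. The top and scene views agreed (6.16 and 6.17 rad past the first meeting). The line hadn't moved between the last two pictures.
- **First pass:** I saw the line just past the pointer the first time, at about 6.5 rad.
- **Contact force:** the press readings, taken between moves, stayed below about 8 N. The force fell to about 1–3 N on the side nearest the robot, because the ring's centre is about 1 mm off my first estimate. I pressed in slightly more there.
- **Bystanders:** none shifted more than 0.3 pixels in the top view, well under 1 mm. The arm was clear of everything at the end.
- **What went wrong:** my first set of moves was refused for missing keys in the rows, and nothing moved. The automatic line finder gave false readings when the arm hid the ring, so I ignored those and relied on the pictures.

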